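# Hold a riser leg against a sprung stop, one flange after the other

### The job

Be the third hand for a colleague who screws this monitor-riser leg together: holding the leg by its square post and keeping its foot down on the desk, press its blue flange flush against the middle of the fixture's sprung stop plate so that the red pointer stands over the green band, and keep it there steadily for two seconds while the first screws go in. Then back off, turn the leg, press its orange flange against the stop in the same way, and finish like that: the program ends while the leg is still gripped and pressed with the pointer over the green. Never push the stop right back to its end stop, and leave the other things on the desk alone.

Things in the scene. Friction and masses are not known exactly. Their poses are not given: they have to be found in the camera images.
- riser_leg: loose corner leg of a monitor riser, about 0.3 kg: aluminium foot 72 x 72 x 6 mm, in its middle an upright square post (22 x 22 mm, black cap, top at 91 mm), and along two neighbouring edges an upright flange, 40 mm high, 6 mm thick, one blue, one orange. Origin: centre of the underside; x points out through the blue flange, y out through the orange one, z up the post
- leg_center (a point): point on the post's axis, 45 mm above the underside of the foot; axes as riser_leg. The post's sides are parallel to the flanges; grip it above them (clear from 40 to 91 mm height; below that 19 mm lie between post and flange)
- blue_face (a point): centre of the outer face of the blue flange, 36 mm from the post axis along the leg's x, 23 mm above its underside; the face is 72 mm wide, its normal the leg's +x; axes as riser_leg
- orange_face (a point): centre of the outer face of the orange flange, 36 mm from the post axis along the leg's y, 23 mm above its underside; the face is 72 mm wide, its normal the leg's +y; axes as riser_leg
- fixture: assembly fixture fixed to the desk, 130 mm wide, 118 mm deep, 52 mm high: dark base, grey housing with a sprung aluminium stop plate in front and a white scale with a green band on top. Origin: on the desk below the stop's front face at rest. x points the way the stop is pushed (roughly away from the robot), z up
- stop_face (a point): centre of the front face of the stop plate (130 mm wide, 3 to 43 mm above the desk), 23 mm above the desk; moves with the stop. x points into the plate, the way it is pushed; y runs along the plate. In front of the plate is bare desk
- stop (a joint): how far the stop plate is pushed back against its spring (m): 0 at rest, end stop at 0.025. No preload, 0.5 N per mm. The plate's red pointer ends over the green band from 0.008 to 0.016 (4 to 8 N), over the red band from about 0.020
- screwdriver: screwdriver lying on the desk at the right; to be left alone
- screw_tin: round brass-coloured tin, 115 mm across, 42 mm high, at the left; to be left alone
- tape: roll of masking tape, about 100 mm across, 24 mm high, at the right; to be left alone
- mouse2: dark computer mouse at the back, right of the fixture; to be left alone

How it is judged:
By the outcome, as a careful person would: the job done as asked, in the order asked, and still so for the second after the job is handed in, while the arm keeps its last pose, push and grip.
It also fails if it takes over 58 s, if anything falls off the work surface, if the arm or the gripper's body presses on something with over 40 N, if the wrist force passes 120 N, or if a joint passes its speed limit or range.

### The arm

A 6-joint arm with a two-finger parallel gripper is mounted at the origin on a cart in front of the work surface, level with it; the furniture and walls round the work are solid. World frame = base frame: x ahead of the robot, y to its left, z up, the work surface at z = 0. Lengths are in mm, angles in rad, forces in N, time in s.
With the tool pointing down it reaches from about 350 to 875 mm from the base axis. Payload 4.2 kg.
Tool frame: the origin (TCP) lies between the finger pads; the fingertips stand 25 mm ahead of it and the grasp point (between the pads) lies 6 mm ahead of it; z points along the fingers, y is the line along which they close (so a half turn about z gives the same grasp; the last joint's range is limited). The gripper opens to 85 mm and grips with 20 to 120 N. Pads are 22 mm wide; open, the fingers measure 114 mm over their backs; the gripper's body (76 mm by 85 mm) begins 54 mm behind the grasp point. The pads swing forward as they close: fully open they stand 13 mm farther back than shut.
Start: joints at [1.376, 0.385, 0.008, 0, -1.194, -0.259], TCP at [273.956, 561.736, 256.312] pointing down, gripper open.
Joint ranges: [-3.14, 3.14], [-1.21, 2.06], [-1.07, 1.41], [-3.16, 2.05], [-2.99, -0.16], [-3.1, 3.1]. Speed limits (rad/s): [2.79, 2.79, 3.14, 3.14, 3.14, 3.14].

### API

Orientations are given as a unit quaternion [x, y, z, w].
In Python, from bench import read_state, get_image, job_done gives the robot as it stands.
- The arm moves only by the tool play_rows, never from a script. Its argument "series" is a list of rows, each a list of 6 numbers: the shift along the world's x, y, z in mm, then the turn, a rotation vector about the world's x, y, z in units of 6 degrees (1.0 is 6 degrees). A call has 1 to 20 rows; each row shifts and turns the commanded pose from where the row before left it; what a row does not reach is not made up. A row lasts 1/12 s, in which the tool goes at most 41.7 mm and 7.16 degrees, less where a joint would pass 70% of its speed; a pose out of reach is approached as far as the arm can. A call is refused whole if a number of a shift passes 41.7 or a number of a turn 1, either way. A call with a gripper value outside its range is refused whole. "gripper" is the opening, from 0 (shut) to 1 (fully open), set as the call begins (left out, the last holds). The fingers move at their own pace and stop on an object; the grip force is fixed at half the most. Time passes only in rows, so rows that do not move let the fingers close. It gives the time, the measured TCP pose, the force, the opening and the grip force at its end, in the units of the state.
- read_state(): the state, without advancing time (a new reading comes with each control period).
- get_image(name): name is "scene" or "top" or "wrist"; returns a dict with "image" (384x512x3 uint8, red, green, blue), "fx", "fy", "cx", "cy" (pixels), "eye" and "rotation" of the camera in the world. Camera axes: x right, y down, z forward; pixel columns grow to the right and rows downward; lengths in mm; the calibration is good to about 2 mm. The wrist camera is an equidistant fisheye: a pixel r from the principal point sees the ray r / f radians off the axis. A picture is of the moment at which its call begins. There is no depth.
- job_done(): hands the job in; it is judged then, once.
The state is a dict: "clock": time; "joints": joint angles; "joint_vel": joint speeds; "joint_efforts": joint torques, N m; "position": TCP position; "ee_rot": TCP orientation; "contact_force": force on the tool from outside, world axes, zero at the start; "wrist_torque": the same for the moment, N m; "gripper_width": finger opening in mm; "grasp_force": force on a finger pad.
Only numpy, scipy, OpenCV 4.12 (cv2) and the standard library are available. Lean on these libraries where they do the work, as an engineer would, in place of code of your own. Each camera call takes 0.05 s, during which the arm holds its last target. There are 200 camera calls.

## Working session

There is one attempt and no reset: what is moved stays moved. The work goes in short steps, Python scripts to look and compute and a tool call to move; the robot and the scene stay as the last step left them, time stands still between calls to the robot, and variables do not carry over. Pictures are saved under pics/ and viewed, at most 12 in all, crops included, and the job is handed in when it is done.

Besides the shell and the picture viewer there is one more tool, called after "Request:" as name(argument=value, ...) on one line, values as JSON. play_rows: Moves the arm, as the interface text tells. Its arguments: {"type":"object","properties":{"series":{"type":"array","items":{"type":"array","items":{"type":"number"}}},"gripper":{"type":"number"}},"required":["series"]}

```bash
mkdir -p pics; python3 - <<'E'
from bench import *
import cv2,numpy as np
print(read_state())
for n in("top","scene"):
    d=get_image(n); cv2.imwrite(f"pics/{n}0.png",cv2.cvtColor(d["image"],cv2.COLOR_RGB2BGR))
    print(n,{k:np.round(v,3).tolist() for k,v in d.items() if k!="image"})
E
```

```text
{'clock': 0.0, 'joints': array([ 1.37562720e+00,  3.85531847e-01,  6.63462248e-03, -5.26500852e-04,
       -1.19396510e+00, -2.58617576e-01]), 'joint_vel': array([ 2.30350616e-03, -1.96397589e-03, -1.79818825e-03, -6.24754781e-04,
        1.46750889e-04, -9.10592618e-05]), 'joint_efforts': array([ 3.02531262e-04, -3.92289877e+01,  1.88405067e+01,  4.18635651e+00,
       -4.48429899e-03,  1.32096710e-05]), 'position': array([273.71614848, 561.29409631, 255.23578494]), 'ee_rot': array([ 9.74347540e-01, -2.25046094e-01, -2.11790624e-04,  1.04024058e-03]), 'contact_force': array([-0.0195888 ,  0.28808262,  0.14773905]), 'wrist_torque': array([0.02429491, 0.04962681, 0.04352503]), 'grasp_force': 0.0, 'gripper_width': 85.45647314665804}
top {'fx': 364.262, 'fy': 364.262, 'cx': 251.005, 'cy': 189.915, 'eye': [541.946, 61.421, 1345.807], 'rotation': [0.712, -0.702, 0.011, -0.01]}
scene {'fx': 390.218, 'fy': 390.218, 'cx': 246.754, 'cy': 190.123, 'eye': [452.552, 607.461, 1084.752], 'rotation': [-0.123, 0.96, -0.251, 0.027]}
```

View pics/top0.png

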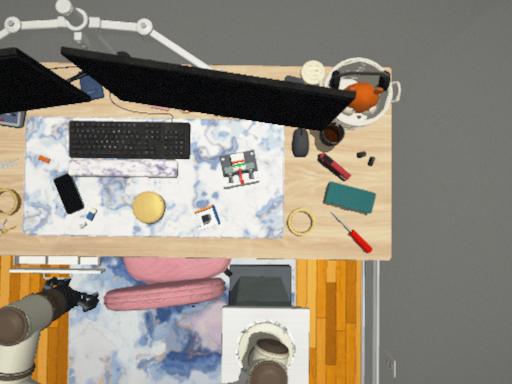

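View pics/scene0.png

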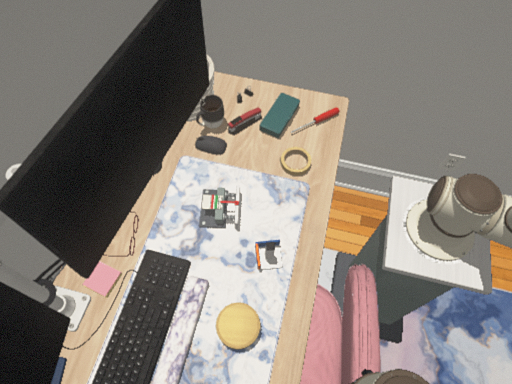

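```bash
cat > h.py <<'E'
from bench import *
import cv2,numpy as np
from scipy.spatial.transform import Rotation as R
def ray(d,u,v,fish=False):
    x,y=(u-d["cx"])/d["fx"],(v-d["cy"])/d["fy"]
    if fish:
        t=np.hypot(x,y); r=np.array([x/t*np.sin(t),y/t*np.sin(t),np.cos(t)]) if t>0 else np.array([0,0,1.])
    else: r=np.array([x,y,1.])
    return R.from_quat(d["rotation"]).apply(r)
def onplane(d,u,v,z,fish=False):
    r=ray(d,u,v,fish); e=np.array(d["eye"]); return e+r*(z-e[2])/r[2]
def cross(d1,p1,d2,p2):
    A=np.zeros((3,3));b=np.zeros(3)
    for d,p in((d1,p1),(d2,p2)):
        r=ray(d,*p); r/=np.linalg.norm(r); P=np.eye(3)-np.outer(r,r); A+=P;b+=P@d["eye"]
    return np.linalg.solve(A,b)
E
python3 - <<'E'
from h import *
t=get_image("top"); s=get_image("scene")
for n,p in(("leg",(207,218)),("fix",(239,168))): print(n,onplane(t,*p,20))
print(onplane(s,269,256,20))
a=cv2.resize(t["image"][130:240,180:290],(600,600),interpolation=cv2.INTER_CUBIC)
cv2.imwrite("pics/c.png",cv2.cvtColor(a,cv2.COLOR_RGB2BGR))
E
```

```text
leg [477.72088166 217.03249123  20.        ]
fix [661.37314362 103.58777826  20.        ]
[475.56070574 220.59109015  20.        ]
```

View pics/c.png

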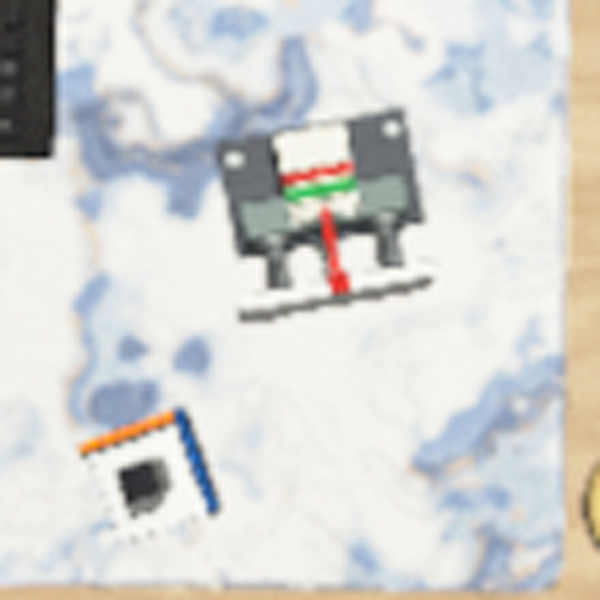

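The crop shows the leg with its blue flange facing right and slightly up (edge 180,410–215,512), orange facing up, and the cap near (145,485). The stop face runs (238,318)–(432,280). So leg yaw ≈ -71° and the fixture's x ≈ 11°. I'll go above the leg first.

Request:
play_rows(series=[[16, -28, -6, 0, 0, -0.6], [16, -28, -6, 0, 0, -0.6], [16, -28, -6, 0, 0, -0.6], [16, -28, -6, 0, 0, -0.6], [16, -28, -6, 0, 0, -0.6], [16, -28, -6, 0, 0, -0.6], [16, -28, -6, 0, 0, -0.6], [16, -28, -6, 0, 0, -0.6], [16, -28, -6, 0, 0, -0.6], [16, -28, -6, 0, 0, -0.6], [16, -28, -6, 0, 0, -0.6], [16, -28, -6, 0, 0, -0.6], [0, 0, 0, 0, 0, -0.3], [0, 0, 0, 0, 0, 0], [0, 0, 0, 0, 0, 0]], gripper=1)

```text
clock: 1.45
position: [466.1, 225.6, 184.3]
ee_rot: [0.814, -0.581, 0.0, -0.0]
contact_force: [0.2, -0.0, 0.4]
gripper_width: 85.4
grasp_force: 0.0
```

```bash
python3 - <<'E'
from h import *
w=get_image("wrist"); cv2.imwrite("pics/w1.png",cv2.cvtColor(w["image"],cv2.COLOR_RGB2BGR))
print({k:np.round(v,3).tolist() for k,v in w.items() if k!="image"})
s=read_state();print(s["clock"],s["position"],R.from_quat(s["ee_rot"]).as_matrix().round(3),s["joints"].round(2))
E
```

```text
{'fx': 297.319, 'fy': 297.319, 'cx': 263.246, 'cy': 192.646, 'eye': [491.159, 153.058, 303.117], 'rotation': [-0.164, 0.975, 0.151, -0.025]}
1.5 [465.96814022 226.11441362 184.45283065] [[ 0.327 -0.945  0.   ]
 [-0.945 -0.327  0.   ]
 [-0.    -0.    -1.   ]] [ 0.77  0.27 -0.36  0.   -0.94 -0.43]
```

View pics/w1.png

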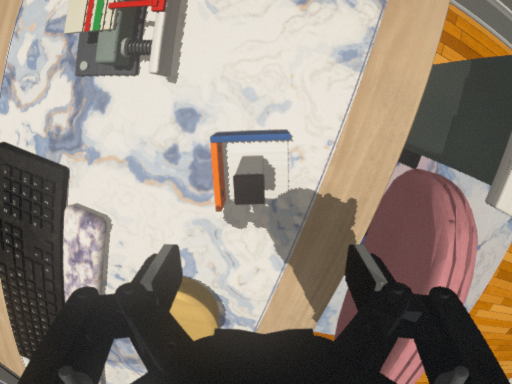

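The wrist view shows the cap at about (249,189), the blue flange top at (211–291, 135), the orange one at (217, 140–210), and the stop plate at the upper left. Next I'll measure all of these.

```bash
cat > m.py <<'E'
from h import *
def blobs(hsv,lo,hi,roi):
    m=cv2.inRange(hsv,lo,hi); k=np.zeros_like(m); x0,y0,x1,y1=roi; k[y0:y1,x0:x1]=m[y0:y1,x0:x1]
    c=cv2.findContours(k,0,2)[0]; return max(c,key=cv2.contourArea)
E
python3 - <<'E'
from m import *
w=get_image("wrist"); hsv=cv2.cvtColor(w["image"],cv2.COLOR_RGB2HSV)
P=lambda u,v,z:onplane(w,u,v,z,True)
g=w["image"].max(2)
print(g[150:210:4,249],g[188,225:275:3])
for n,lo,hi,roi in(("blue",(100,130,40),(125,255,255),(195,120,310,150)),("orange",(5,150,60),(20,255,255),(195,120,235,220))):
    c=blobs(hsv,lo,hi,roi); q=cv2.boxPoints(cv2.minAreaRect(c)); print(n)
    for p in q: print(p.round(1),P(*p,46).round(1)[:2])
for p in((234,174),(264,174),(264,204),(234,204),(249,189)): print("cap",P(*p,91)[:2].round(1))
# top cam plate
t=get_image("top")
f=lambda x,y:(180+x/5.4545-.5,130+y/5.4545-.5)
for p in((238,314),(432,277)): print("plate",onplane(t,*f(*p),43)[:2].round(1))
E
```

```text
[236 219 132 133 131 134  68  67  70  70  65  66  66  66 123] [127 150 227  98  69  69  67  66  62  67  64  70  66  94 126 141 130]Traceback (most recent call last):
  File "<stdin>", line 7, in <module>
  File "m.py", line 4, in blobs
    c=cv2.findContours(k,0,2)[0]; return max(c,key=cv2.contourArea)
                                         ~~~^^^^^^^^^^^^^^^^^^^^^^^
ValueError: max() iterable argument is empty
```

```bash
python3 - <<'E'
from m import *
w=get_image("wrist"); hsv=cv2.cvtColor(w["image"],cv2.COLOR_RGB2HSV)
P=lambda u,v,z:onplane(w,u,v,z,True)
print(hsv[126:146:2,255].tolist(),hsv[175,208:226:2].tolist())
for n,lo,hi,roi in(("blue",(95,110,30),(130,255,255),(190,115,315,160)),("orange",(3,130,60),(22,255,255),(190,115,240,225))):
    try:c=blobs(hsv,lo,hi,roi)
    except ValueError: continue
    q=cv2.boxPoints(cv2.minAreaRect(c)); print(n)
    for p in q: print(p.round(1),P(*p,43).round(1)[:2])
for p in((234,174),(264,174),(264,204),(234,204),(249,189)): print("cap",P(*p,91)[:2].round(1))
t=get_image("top")
f=lambda x,y:(180+x/5.4545-.5,130+y/5.4545-.5)
for p in((238,314),(432,277)): print("plate",onplane(t,*f(*p),43)[:2].round(1))
E
```

```text
[[20, 16, 232], [22, 20, 228], [108, 37, 104], [110, 71, 104], [109, 124, 161], [109, 119, 154], [108, 113, 147], [14, 20, 163], [19, 15, 232], [21, 15, 235]] [[114, 33, 164], [110, 41, 168], [173, 29, 157], [12, 198, 242], [12, 208, 243], [11, 203, 226], [9, 147, 125], [10, 141, 125], [13, 90, 125]]
blue
[210.9 134.4] [525.4 196.1]
[289. 132.] [461.  171.8]
[289.1 137.2] [459.3 176.1]
[211.1 139.6] [523.9 200.5]
orange
[210.2 141.3] [524.2 202.2]
[220.8 140.6] [515.3 198.6]
[225.7 208.6] [492.2 258.4]
[215.1 209.4] [501.5 262.5]
cap [494.1 211. ]
cap [473.2 203.8]
cap [465.5 225.9]
cap [487.  233.4]
cap [480.  218.3]
plate [590.1 158.6]
plate [616.2  31.6]
```

Request:
play_rows(series=[[7, -3.8, -2, 0, 0, 0.25], [7, -3.8, -2, 0, 0, 0], [0, 0, -12, 0, 0, 0], [0, 0, -16, 0, 0, 0], [0, 0, -16, 0, 0, 0], [0, 0, -16, 0, 0, 0], [0, 0, -16, 0, 0, 0], [0, 0, -16, 0, 0, 0], [0, 0, -10, 0, 0, 0], [0, 0, -4, 0, 0, 0], [0, 0, 0, 0, 0, 0], [0, 0, 0, 0, 0, 0]])

```text
clock: 2.65
position: [480.4, 218.5, 74.7]
ee_rot: [0.822, -0.57, 0.0, -0.0]
contact_force: [0.5, 0.6, 0.6]
gripper_width: 85.8
grasp_force: 0.0
```

Request:
play_rows(series=[[0, 0, 0, 0, 0, 0], [0, 0, 0, 0, 0, 0], [0, 0, 0, 0, 0, 0], [0, 0, 0, 0, 0, 0], [0, 0, 0, 0, 0, 0], [0, 0, 0, 0, 0, 0], [0, 0, 0, 0, 0, 0], [0, 0, 0, 0, 0, 0], [0, 0, 0, 0, 0, 0], [0, 0, 0, 0, 0, 0]], gripper=0)

```text
clock: 3.48
position: [480.3, 218.3, 74.7]
ee_rot: [0.822, -0.57, 0.0, -0.0]
contact_force: [-0.2, 0.1, 3.2]
gripper_width: 21.9
grasp_force: 59.2
```

Request:
play_rows(series=[[0, 0, 8, 0, 0, 0], [0, 0, 12, 0, 0, 0], [3, -8.5, 0, 0, 0, 0.8], [3, -8.5, 0, 0, 0, 0.8], [3, -8.5, 0, 0, 0, 0.8], [3, -8.5, 0, 0, 0, 0.8], [3, -8.5, 0, 0, 0, 0.8], [3, -8.5, 0, 0, 0, 0.8], [3, -8.5, 0, 0, 0, 0.8], [3, -8.5, 0, 0, 0, 0.8], [3, -8.5, 0, 0, 0, 0.8], [3, -8.5, 0, 0, 0, 0.8], [3, -8.5, 0, 0, 0, 0.8], [3, -8.5, 0, 0, 0, 0.8], [3, -8.5, 0, 0, 0, 0.8], [3, -8.5, 0, 0, 0, 0.8], [3, -8.5, 0, 0, 0, 0.8], [3, -8.5, 0, 0, 0, 0.8], [0, -2.5, 0, 0, 0, 0.7], [0, 0, 0, 0, 0, 0]])

```text
clock: 5.15
position: [527.0, 78.7, 93.7]
ee_rot: [0.995, 0.1, -0.001, 0.0]
contact_force: [0.7, -0.5, -2.9]
gripper_width: 21.3
grasp_force: 59.0
```

```bash
python3 - <<'E'
from h import *
w=get_image("wrist"); cv2.imwrite("pics/w2.png",cv2.cvtColor(w["image"],cv2.COLOR_RGB2BGR))
s=read_state();print(s["clock"],s["position"],R.from_quat(s["ee_rot"]).as_matrix().round(3),s["joints"].round(2),s["contact_force"].round(1))
E
```

```text
5.2 [527.16050511  79.08608341  93.83875945] [[ 0.98   0.197 -0.002]
 [ 0.197 -0.98  -0.   ]
 [-0.002  0.    -1.   ]] [ 0.45  0.41 -0.42 -0.   -0.74  1.32] [-0.  -0.2 -2.1]
```

View pics/w2.png

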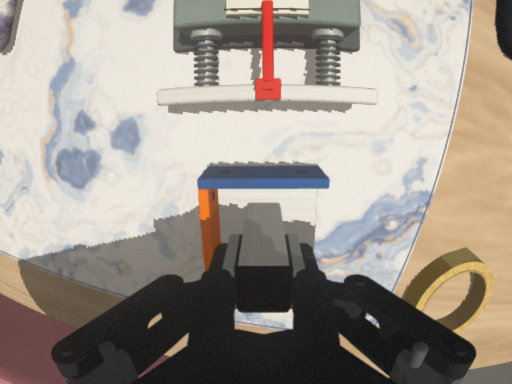

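The view shows the plate's front edge from (159,104) to (377,103), the blue outer top edge from (203,166) to (324,166), and the red block on the plate at x≈268.

```bash
python3 - <<'E'
from h import *
w=get_image("wrist"); P=lambda u,v,z:onplane(w,u,v,z,True)[:2]
def rep(n,a,b):
    d=a-b; print(n,a.round(1),b.round(1),"mid",((a+b)/2).round(1),"len",np.hypot(*d).round(1),"normal deg",np.degrees(np.arctan2(-d[0],d[1])).round(2))
rep("plate43",P(159,104,43),P(377,103,43)); rep("plate mid/red",P(256,104,43),P(280,104,43))
for z in (60,63,66): rep("blue%d"%z,P(203,166,z),P(324,166,z))
print(read_state()["position"])
E
```

```text
plate43 [591.3 154.6] [617.6  29.4] mid [604.4  92. ] len 128.0 normal deg 11.84
plate mid/red [600.4  98.5] [603.1  85.3] mid [601.8  91.9] len 13.5 normal deg 11.56
blue60 [563.6 119.6] [576.3  56.5] mid [569.9  88. ] len 64.4 normal deg 11.39
blue63 [564.3 119.1] [576.8  57.2] mid [570.6  88.2] len 63.1 normal deg 11.39
blue66 [565.1 118.6] [577.3  58. ] mid [571.2  88.3] len 61.8 normal deg 11.39
[527.32866645  79.40042812  93.93619493]
```

Request:
play_rows(series=[[0.3, -1.5, -6, 0, 0, 0], [0, 0, -8, 0, 0, 0], [0, 0, -4, 0, 0, 0], [0, 0, -1, 0, 0, 0], [0, 0, -0.3, 0, 0, 0], [0, 0, 0, 0, 0, 0], [0, 0, 0, 0, 0, 0]])

```text
clock: 5.83
position: [527.5, 78.0, 74.8]
ee_rot: [0.995, 0.1, -0.001, 0.0]
contact_force: [-3.3, -0.3, 2.9]
gripper_width: 21.3
grasp_force: 59.5
```

Request:
play_rows(series=[[4.9, 1, -0.3, 0, 0, 0], [4.9, 1, 0, 0, 0, 0], [4.9, 1, 0, 0, 0, 0], [4.9, 1, 0, 0, 0, 0], [4.9, 1, 0, 0, 0, 0], [4.9, 1, 0, 0, 0, 0], [2, 0.4, 0, 0, 0, 0], [0, 0, 0, 0, 0, 0], [0, 0, 0, 0, 0, 0]])

```text
clock: 6.58
position: [559.9, 84.5, 75.0]
ee_rot: [0.995, 0.1, -0.0, 0.0]
contact_force: [-3.3, -1.4, 5.0]
gripper_width: 21.6
grasp_force: 59.9
```

Request:
play_rows(series=[[2, 0.4, 0, 0, 0, 0], [2, 0.4, 0, 0, 0, 0], [2, 0.4, 0, 0, 0, 0], [2, 0.4, 0, 0, 0, 0], [0, 0, 0, 0, 0, 0], [0, 0, 0, 0, 0, 0]])

```text
clock: 7.08
position: [567.0, 85.8, 75.1]
ee_rot: [0.995, 0.1, -0.001, 0.0]
contact_force: [-6.0, -0.5, 8.0]
gripper_width: 21.3
grasp_force: 60.1
```

```bash
python3 - <<'E'
from h import *
w=get_image("wrist"); cv2.imwrite("pics/w3.png",cv2.cvtColor(w["image"],cv2.COLOR_RGB2BGR))
E
```

```text
(no output)
```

View pics/w3.png

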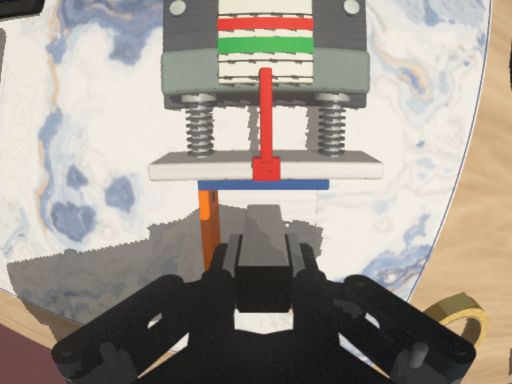

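The blue flange is just touching the plate, centred to about 1 mm (plate centre 265, flange 264). The pointer tip is at row 69 and the green band covers rows 37–53, so about 12 mm remains.

Request:
play_rows(series=[[1.5, 0.3, 0, 0, 0, 0], [1.5, 0.3, 0, 0, 0, 0], [1.5, 0.3, 0, 0, 0, 0], [1.5, 0.3, 0, 0, 0, 0], [1.5, 0.3, 0, 0, 0, 0], [1.5, 0.3, 0, 0, 0, 0], [1.5, 0.3, 0, 0, 0, 0], [1.5, 0.3, 0, 0, 0, 0], [0, 0, 0, 0, 0, 0], [0, 0, 0, 0, 0, 0]])

```text
clock: 7.97
position: [575.4, 87.1, 76.7]
ee_rot: [0.995, 0.1, -0.005, 0.001]
contact_force: [-16.7, -0.3, 24.3]
gripper_width: 21.1
grasp_force: 59.1
```

```bash
python3 - <<'E'
from h import *
w=get_image("wrist"); cv2.imwrite("pics/w4.png",cv2.cvtColor(w["image"],cv2.COLOR_RGB2BGR))
E
```

```text
(no output)
```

View pics/w4.png

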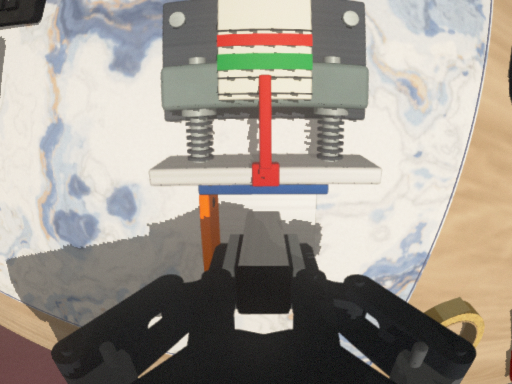

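Force is building up (-17 N along x, +24 N along z): desk friction is tipping the leg, and the pointer tip at row 75 is still below the green band (rows 53–70). I'll back off, re-seat the foot flat, then push with little downward load.

Request:
play_rows(series=[[-2, -0.4, 0.5, 0, 0, 0], [-3, -0.6, 0.5, 0, 0, 0], [-4, -0.8, 0, 0, 0, 0], [-4, -0.8, 0, 0, 0, 0], [-4, -0.8, 0, 0, 0, 0], [-3, -0.6, 0, 0, 0, 0], [0, 0, 0, 0, 0, 0], [0, 0, 0, 0, 0, 0]])

```text
clock: 8.68
position: [560.6, 85.1, 76.3]
ee_rot: [0.995, 0.1, 0.001, -0.0]
contact_force: [1.1, 1.6, 4.3]
gripper_width: 20.9
grasp_force: 59.0
```

Request:
play_rows(series=[[0, 0, -1, 0, 0, 0], [0, 0, -1, 0, 0, 0], [0, 0, 0, 0, 0, 0], [0, 0, 0, 0, 0, 0]])

```text
clock: 9.02
position: [560.7, 85.1, 76.2]
ee_rot: [0.995, 0.101, 0.001, -0.0]
contact_force: [-2.7, 0.6, 14.8]
gripper_width: 21.5
grasp_force: 60.5
```

Request:
play_rows(series=[[0, 0, 1, 0, 0, 0], [0, 0, 0, 0, 0, 0], [0, 0, 0, 0, 0, 0], [0, 0, 0, 0, 0, 0], [0, 0, 5, 0, 0, -0.5], [0, 0, 5, 0, 0, -1], [0, 0, 0, 0, 0, -1], [0, 0, 0, 0, 0, -1], [0, 0, 0, 0, 0, -1], [0, 0, 0, 0, 0, -1], [0, 0, 0, 0, 0, -1], [0, 0, 0, 0, 0, -1], [0, 0, 0, 0, 0, -1], [0, 0, 0, 0, 0, -1], [0, 0, 0, 0, 0, -1], [0, 0, 0, 0, 0, -1], [0, 0, 0, 0, 0, -1], [0, 0, 0, 0, 0, -1], [0, 0, 0, 0, 0, -1], [0, 0, 0, 0, 0, -0.5]], gripper=1)

```text
clock: 10.68
position: [559.0, 84.3, 83.9]
ee_rot: [0.773, -0.635, -0.001, 0.001]
contact_force: [0.0, -0.3, 0.4]
gripper_width: 85.4
grasp_force: 0.0
```

```bash
python3 - <<'E'
from h import *
w=get_image("wrist"); cv2.imwrite("pics/w5.png",cv2.cvtColor(w["image"],cv2.COLOR_RGB2BGR))
s=read_state();print(s["clock"],s["position"],R.from_quat(s["ee_rot"]).as_matrix().round(3),s["joints"].round(2),s["contact_force"].round(1))
E
```

```text
10.7333 [559.01978414  84.24173826  83.89661425] [[ 0.195 -0.981 -0.002]
 [-0.981 -0.195 -0.001]
 [ 0.     0.002 -1.   ]] [ 0.44  0.47 -0.35 -0.   -0.75 -0.24] [-0.4 -0.2 -0.2]
```

View pics/w5.png

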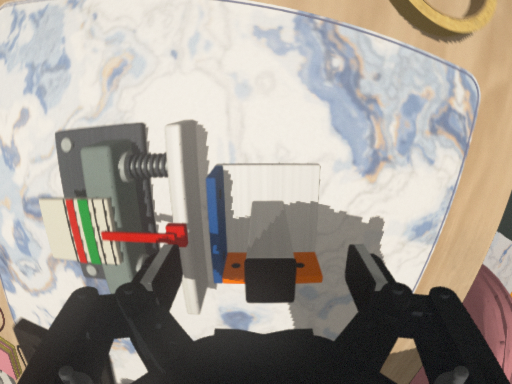

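The leg stands upright with its post (cap at 271,280) between the open fingers. The closing line now runs along the push direction, so I'll lower and grip.

Request:
play_rows(series=[[0, 0, 0, 0, 0, 0], [0, 0, 0, 0, 0, 0], [0, 0, 0, 0, 0, 0], [0, 0, -5, 0, 0, 0], [0, 0, -4.5, 0, 0, 0], [0, 0, 0, 0, 0, 0], [0, 0, 0, 0, 0, 0]], gripper=0.5)

```text
clock: 11.32
position: [559.3, 84.4, 74.6]
ee_rot: [0.774, -0.633, -0.0, 0.001]
contact_force: [0.4, -0.8, 0.1]
gripper_width: 42.6
grasp_force: 0.0
```

Request:
play_rows(series=[[0, 0, 0, 0, 0, 0], [0, 0, 0, 0, 0, 0], [0, 0, 0, 0, 0, 0], [0, 0, 0, 0, 0, 0], [0, 0, 0, 0, 0, 0], [0, 0, 0, 0, 0, 0], [0, 0, 0, 0, 0, 0]], gripper=0)

```text
clock: 11.9
position: [559.6, 84.5, 75.1]
ee_rot: [0.774, -0.633, -0.0, 0.0]
contact_force: [0.4, 0.6, -2.6]
gripper_width: 21.3
grasp_force: 75.5
```

Request:
play_rows(series=[[0, 0, -0.4, 0, 0, 0], [0, 0, 0, 0, 0, 0], [0, 0, 0, 0, 0, 0], [0, 0, 0, 0, 0, 0]])

```text
clock: 12.23
position: [559.7, 84.5, 74.8]
ee_rot: [0.774, -0.633, 0.0, -0.0]
contact_force: [0.0, 0.3, -2.3]
gripper_width: 20.9
grasp_force: 75.5
```

Request:
play_rows(series=[[2, 0.4, 0, 0, 0, 0], [2, 0.4, 0, 0, 0, 0], [2, 0.4, 0, 0, 0, 0], [2, 0.4, 0, 0, 0, 0], [1.5, 0.3, 0, 0, 0, 0], [1.5, 0.3, 0, 0, 0, 0], [1, 0.2, 0, 0, 0, 0], [0, 0, 0, 0, 0, 0], [0, 0, 0, 0, 0, 0]])

```text
clock: 12.98
position: [571.2, 86.8, 74.7]
ee_rot: [0.774, -0.633, -0.0, 0.0]
contact_force: [-3.1, 0.5, -0.8]
gripper_width: 21.2
grasp_force: 75.7
```

Request:
play_rows(series=[[1.5, 0.3, 0, 0, 0, 0], [1.5, 0.3, -0.2, 0, 0, 0], [1.5, 0.3, 0, 0, 0, 0], [1.5, 0.3, 0, 0, 0, 0], [1.5, 0.3, 0, 0, 0, 0], [0, 0, 0, 0, 0, 0], [0, 0, 0, 0, 0, 0]])

```text
clock: 13.57
position: [577.8, 88.1, 74.6]
ee_rot: [0.774, -0.633, -0.001, 0.001]
contact_force: [-5.9, 0.5, 2.5]
gripper_width: 21.6
grasp_force: 76.1
```

```bash
python3 - <<'E'
from h import *
w=get_image("wrist"); cv2.imwrite("pics/w6.png",cv2.resize(cv2.cvtColor(w["image"],cv2.COLOR_RGB2BGR)[100:330,20:300],None,fx=2.5,fy=2.5))
s=read_state();print(s["clock"],s["position"],s["contact_force"].round(1),s["wrist_torque"].round(2),R.from_quat(s["ee_rot"]).as_matrix().round(3))
E
```

```text
13.6167 [577.80546107  88.06309149  74.5963652 ] [-5.6  0.2  3. ] [0.12 1.71 0.17] [[ 0.2   -0.98  -0.003]
 [-0.98  -0.2   -0.001]
 [ 0.     0.003 -1.   ]]
```

View pics/w6.png

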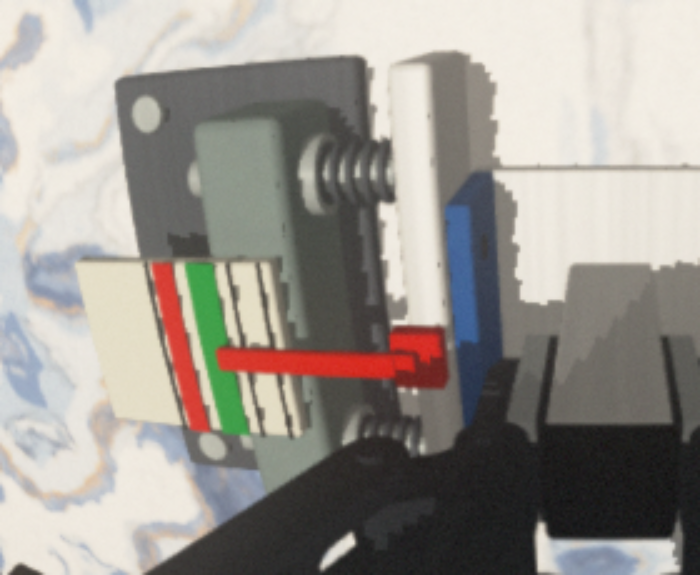

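The pointer tip (217,357 in the crop) is inside the green band (about 200–238), and the blue flange lies flush on the plate. Parallax flatters this reading, so I'll add 1.5 mm for margin, then hold.

Request:
play_rows(series=[[0.75, 0.15, 0, 0, 0, 0], [0.75, 0.15, 0, 0, 0, 0], [0, 0, 0, 0, 0, 0], [0, 0, 0, 0, 0, 0], [0, 0, 0, 0, 0, 0], [0, 0, 0, 0, 0, 0], [0, 0, 0, 0, 0, 0], [0, 0, 0, 0, 0, 0], [0, 0, 0, 0, 0, 0], [0, 0, 0, 0, 0, 0], [0, 0, 0, 0, 0, 0], [0, 0, 0, 0, 0, 0], [0, 0, 0, 0, 0, 0], [0, 0, 0, 0, 0, 0], [0, 0, 0, 0, 0, 0], [0, 0, 0, 0, 0, 0], [0, 0, 0, 0, 0, 0], [0, 0, 0, 0, 0, 0], [0, 0, 0, 0, 0, 0], [0, 0, 0, 0, 0, 0]])

```text
clock: 15.28
position: [578.6, 88.2, 74.6]
ee_rot: [0.774, -0.633, -0.001, 0.002]
contact_force: [-7.1, 0.1, 3.6]
gripper_width: 21.1
grasp_force: 76.3
```

```bash
python3 - <<'E'
from h import *
w=get_image("wrist"); t=get_image("top"); s=get_image("scene")
a=cv2.resize(w["image"][180:290,40:220],(720,440),interpolation=cv2.INTER_CUBIC)
cv2.imwrite("pics/w7.png",cv2.cvtColor(a,cv2.COLOR_RGB2BGR)); np.savez("i7.npz",w=w["image"],t=t["image"],s=s["image"])
# measured: pointer tip and green edges at own heights
hsv=cv2.cvtColor(w["image"],cv2.COLOR_RGB2HSV)
gm=cv2.inRange(hsv,(50,120,60),(80,255,255)); rm=cv2.inRange(hsv,(0,180,80),(6,255,255))|cv2.inRange(hsv,(174,180,80),(180,255,255))
P=lambda u,v,z:onplane(w,u,v,z,True)[:2]; n=np.array([.98,.2])
for r in range(200,275,6):
    g=np.where(gm[r,40:220])[0]+40; q=np.where(rm[r,40:220])[0]+40
    print(r,(g.min(),g.max()) if len(g) else None,(q.min(),q.max()) if len(q) else None, [ (P(c,r,52)@n).round(1) for c in ((g.min()-.5,g.max()+.5) if len(g) else ())])
st=read_state();print(st["clock"],st["position"],st["contact_force"].round(1), w["eye"])
E
```

```text
200 None None []
206 (np.int64(96), np.int64(105)) (np.int64(83), np.int64(88)) [np.float64(679.7), np.float64(672.8)]
212 (np.int64(97), np.int64(106)) (np.int64(83), np.int64(89)) [np.float64(679.8), np.float64(672.8)]
218 (np.int64(98), np.int64(107)) (np.int64(85), np.int64(91)) [np.float64(679.9), np.float64(672.9)]
224 (np.int64(99), np.int64(108)) (np.int64(87), np.int64(92)) [np.float64(680.0), np.float64(672.9)]
230 (np.int64(100), np.int64(109)) (np.int64(87), np.int64(93)) [np.float64(680.2), np.float64(673.1)]
236 (np.int64(102), np.int64(111)) (np.int64(89), np.int64(196)) [np.float64(679.7), np.float64(672.5)]
242 (np.int64(103), np.int64(105)) (np.int64(91), np.int64(196)) [np.float64(679.9), np.float64(677.7)]
248 (np.int64(105), np.int64(107)) (np.int64(92), np.int64(195)) [np.float64(679.4), np.float64(677.2)]
254 (np.int64(106), np.int64(115)) (np.int64(94), np.int64(192)) [np.float64(679.7), np.float64(672.4)]
260 (np.int64(108), np.int64(116)) (np.int64(95), np.int64(100)) [np.float64(679.3), np.float64(672.7)]
266 (np.int64(109), np.int64(118)) (np.int64(97), np.int64(102)) [np.float64(679.7), np.float64(672.3)]
272 (np.int64(110), np.int64(119)) None [np.float64(680.1), np.float64(672.6)]
15.4333 [578.63922133  88.21729667  74.64865323] [-7.5 -0.   3. ] [594.49703819  13.23825369 193.49207372]
```

The tip sits 3–5 mm into the 8 mm green band (stop ≈ 11–12 mm). I'll keep holding.

Request:
play_rows(series=[[0, 0, 0, 0, 0, 0], [0, 0, 0, 0, 0, 0], [0, 0, 0, 0, 0, 0], [0, 0, 0, 0, 0, 0], [0, 0, 0, 0, 0, 0], [0, 0, 0, 0, 0, 0], [0, 0, 0, 0, 0, 0], [0, 0, 0, 0, 0, 0], [0, 0, 0, 0, 0, 0], [0, 0, 0, 0, 0, 0], [0, 0, 0, 0, 0, 0], [0, 0, 0, 0, 0, 0], [0, 0, 0, 0, 0, 0], [0, 0, 0, 0, 0, 0], [0, 0, 0, 0, 0, 0], [0, 0, 0, 0, 0, 0], [0, 0, 0, 0, 0, 0], [0, 0, 0, 0, 0, 0]])

```text
clock: 16.93
position: [578.6, 88.2, 74.6]
ee_rot: [0.774, -0.633, -0.001, 0.002]
contact_force: [-7.3, 0.3, 3.8]
gripper_width: 21.2
grasp_force: 76.3
```

Request:
play_rows(series=[[-1, -0.2, 0, 0, 0, 0], [-3, -0.6, 0, 0, 0, 0], [-4, -0.8, 0, 0, 0, 0], [-5, -1, 0, 0, 0, 0], [-5, -1, 0, 0, 0, 0], [-5, -1, 0, 0, 0, 0], [-5, -1, 0, 0, 0, 0], [-5, -1, 0, 0, 0, 0], [-5, -1, 0, 0, 0, 0], [-5, -1, 0, 0, 0, 0], [-4, -0.8, 0, 0, 0, 0], [-2, -0.4, 0, 0, 0, 0], [0, 0, 0, 0, 0, 0]])

```text
clock: 18.02
position: [531.2, 78.8, 74.7]
ee_rot: [0.774, -0.633, -0.0, 0.0]
contact_force: [-0.4, -0.2, -2.7]
gripper_width: 21.5
grasp_force: 75.5
```

Request:
play_rows(series=[[0, 0, 0, 0, 0, 0], [0, 0, 0, 0, 0, 0], [0, 0, 0, 0, 0, 0], [0, 0, 5, 0, 0, 0.5], [0, 0, 5, 0, 0, 1], [0, 0, 0, 0, 0, 1], [0, 0, 0, 0, 0, 1], [0, 0, 0, 0, 0, 1], [0, 0, 0, 0, 0, 1], [0, 0, 0, 0, 0, 1], [0, 0, 0, 0, 0, 1], [0, 0, 0, 0, 0, 1], [0, 0, 0, 0, 0, 1], [0, 0, 0, 0, 0, 1], [0, 0, 0, 0, 0, 1], [0, 0, 0, 0, 0, 1], [0, 0, 0, 0, 0, 1], [0, 0, 0, 0, 0, 1], [0, 0, 0, 0, 0, 0.5], [0, 0, 0, 0, 0, 0]], gripper=1)

```text
clock: 19.68
position: [532.2, 79.1, 84.9]
ee_rot: [0.995, 0.101, 0.001, -0.0]
contact_force: [0.5, 0.3, -0.3]
gripper_width: 85.3
grasp_force: 0.0
```

Request:
play_rows(series=[[0, 0, -5, 0, 0, 0], [0, 0, -5, 0, 0, 0], [0, 0, 0, 0, 0, 0], [0, 0, 0, 0, 0, 0]])

```text
clock: 20.02
position: [531.4, 78.8, 74.0]
ee_rot: [0.995, 0.1, -0.001, 0.0]
contact_force: [-0.1, 0.1, 0.2]
gripper_width: 85.1
grasp_force: 0.0
```

Request:
play_rows(series=[[0, 0, 0, 0, 0, 0], [0, 0, 0, 0, 0, 0], [0, 0, 0, 0, 0, 0], [0, 0, 0, 0, 0, 0], [0, 0, 0, 0, 0, 0], [0, 0, 0, 0, 0, 0], [0, 0, 0, 0, 0, 0], [0, 0, 0, 0, 0, 0], [0, 0, 0, 0, 0, 0], [0, 0, 0, 0, 0, 0]], gripper=0)

```text
clock: 20.85
position: [531.6, 78.9, 74.7]
ee_rot: [0.995, 0.1, -0.0, 0.0]
contact_force: [-0.2, -1.4, -0.3]
gripper_width: 21.1
grasp_force: 78.8
```

Request:
play_rows(series=[[0, 0, 3, 0, 0, 0], [0, 0, 5, 0, 0, -1], [0, 0, 0, 0, 0, -1], [0, 0, 0, 0, 0, -1], [0, 0, 0, 0, 0, -1], [0, 0, 0, 0, 0, -1], [0, 0, 0, 0, 0, -1], [0, 0, 0, 0, 0, -1], [0, 0, 0, 0, 0, -1], [0, 0, 0, 0, 0, -1], [0, 0, 0, 0, 0, -1], [0, 0, 0, 0, 0, -1], [0, 0, 0, 0, 0, -1], [0, 0, 0, 0, 0, -1], [0, 0, 0, 0, 0, -1], [0, 0, 0, 0, 0, -1], [0, 0, 0, 0, 0, 0], [0, 0, 0, 0, 0, 0]])

```text
clock: 22.35
position: [531.4, 78.9, 82.4]
ee_rot: [0.775, -0.632, -0.0, 0.0]
contact_force: [-1.0, 0.3, -3.0]
gripper_width: 21.2
grasp_force: 78.6
```

Request:
play_rows(series=[[0, 0, -4, 0, 0, 0], [0, 0, -3, 0, 0, 0], [0, 0, -0.8, 0, 0, 0], [0, 0, 0, 0, 0, 0], [0, 0, 0, 0, 0, 0], [0, 0, 0, 0, 0, 0]])

```text
clock: 22.85
position: [531.6, 78.9, 74.7]
ee_rot: [0.774, -0.633, -0.0, 0.0]
contact_force: [0.7, 0.2, -2.2]
gripper_width: 21.4
grasp_force: 77.4
```

```bash
python3 - <<'E'
from h import *
w=get_image("wrist"); cv2.imwrite("pics/w8.png",cv2.cvtColor(w["image"],cv2.COLOR_RGB2BGR))
s=read_state();print(s["clock"],s["position"],s["contact_force"].round(1),R.from_quat(s["ee_rot"]).as_matrix().round(3),s["joints"].round(2))
E
```

```text
22.9 [531.59334701  78.88926122  74.65610039] [ 0.6 -0.6 -1.1] [[ 0.199 -0.98  -0.   ]
 [-0.98  -0.199 -0.   ]
 [-0.     0.    -1.   ]] [ 0.45  0.44 -0.43 -0.   -0.7  -0.25]
```

View pics/w8.png

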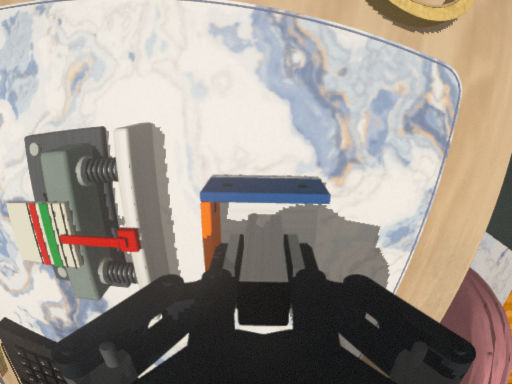

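The orange flange (210, 205–265) now faces the plate and the foot is on the desk. Now I'll advance.

Request:
play_rows(series=[[3, 0.6, -0.3, 0, 0, 0], [5, 1, 0, 0, 0, 0], [5, 1, 0, 0, 0, 0], [5, 1, 0, 0, 0, 0], [5, 1, 0, 0, 0, 0], [5, 1, 0, 0, 0, 0], [4, 0.8, 0, 0, 0, 0], [2, 0.4, 0, 0, 0, 0], [0, 0, 0, 0, 0, 0], [0, 0, 0, 0, 0, 0]])

```text
clock: 23.73
position: [565.8, 85.6, 74.6]
ee_rot: [0.774, -0.633, 0.0, 0.0]
contact_force: [-3.3, -1.4, 2.7]
gripper_width: 21.4
grasp_force: 77.9
```

Request:
play_rows(series=[[1.5, 0.3, 0, 0, 0, 0], [1.5, 0.3, 0, 0, 0, 0], [1.5, 0.3, 0, 0, 0, 0], [1.5, 0.3, 0, 0, 0, 0], [1.5, 0.3, 0, 0, 0, 0], [1.5, 0.3, 0, 0, 0, 0], [1.5, 0.3, 0, 0, 0, 0], [1, 0.2, 0, 0, 0, 0], [0, 0, 0, 0, 0, 0], [0, 0, 0, 0, 0, 0]])

```text
clock: 24.57
position: [572.6, 86.5, 75.0]
ee_rot: [0.774, -0.633, -0.003, 0.005]
contact_force: [-13.2, -1.6, 14.1]
gripper_width: 21.1
grasp_force: 79.2
```

Downward load is building again. I'll back off, lighten it, and push once more.

Request:
play_rows(series=[[-3, -0.6, 0, 0, 0, 0], [-4, -0.8, 0, 0, 0, 0], [-4, -0.8, 0.4, 0, 0, 0], [-2, -0.4, 0, 0, 0, 0], [0, 0, 0, 0, 0, 0], [0, 0, 0, 0, 0, 0], [0, 0, 0, 0, 0, 0]])

```text
clock: 25.15
position: [564.5, 85.7, 74.7]
ee_rot: [0.774, -0.633, 0.0, -0.0]
contact_force: [-1.0, 0.2, -2.2]
gripper_width: 21.3
grasp_force: 77.4
```

Request:
play_rows(series=[[1.5, 0.3, 0, 0, 0, 0], [1.5, 0.3, 0, 0, 0, 0], [1.5, 0.3, 0, 0, 0, 0], [1.5, 0.3, 0, 0, 0, 0], [1.5, 0.3, 0, 0, 0, 0], [0, 0, 0, 0, 0, 0], [0, 0, 0, 0, 0, 0]])

```text
clock: 25.73
position: [571.2, 86.8, 74.7]
ee_rot: [0.774, -0.633, -0.0, 0.0]
contact_force: [-1.7, -0.5, -1.6]
gripper_width: 21.4
grasp_force: 77.4
```

Request:
play_rows(series=[[1.5, 0.3, 0, 0, 0, 0], [1.5, 0.3, 0, 0, 0, 0], [1.5, 0.3, 0, 0, 0, 0], [1, 0.2, 0, 0, 0, 0], [0, 0, 0, 0, 0, 0], [0, 0, 0, 0, 0, 0]])

```text
clock: 26.23
position: [575.8, 87.7, 74.8]
ee_rot: [0.774, -0.633, -0.001, 0.002]
contact_force: [-5.3, 0.6, 1.6]
gripper_width: 21.6
grasp_force: 77.7
```

Behaving well. About 3 mm more.

Request:
play_rows(series=[[1, 0.2, 0, 0, 0, 0], [1, 0.2, 0, 0, 0, 0], [1, 0.2, 0, 0, 0, 0], [0.6, 0.1, 0, 0, 0, 0], [0, 0, 0, 0, 0, 0], [0, 0, 0, 0, 0, 0], [0, 0, 0, 0, 0, 0], [0, 0, 0, 0, 0, 0]])

```text
clock: 26.9
position: [578.2, 88.1, 74.9]
ee_rot: [0.774, -0.633, -0.002, 0.003]
contact_force: [-8.3, 1.1, 4.9]
gripper_width: 21.3
grasp_force: 78.0
```

```bash
python3 - <<'E'
from h import *
w=get_image("wrist"); cv2.imwrite("pics/w9.png",cv2.resize(cv2.cvtColor(w["image"],cv2.COLOR_RGB2BGR)[100:330,20:300],None,fx=2.5,fy=2.5))
hsv=cv2.cvtColor(w["image"],cv2.COLOR_RGB2HSV)
gm=cv2.inRange(hsv,(50,120,60),(80,255,255)); P=lambda u,v,z:onplane(w,u,v,z,True)[:2]; n=np.array([.98,.2])
for r in range(230,266,3):
    g=np.where(gm[r,40:220])[0]+40
    if len(g): print(r,g.min(),g.max(),[(P(c,r,52)@n).round(1) for c in (g.min()-.5,g.max()+.5)])
s=read_state();print(s["clock"],s["position"],s["contact_force"].round(1),R.from_quat(s["ee_rot"]).as_matrix().round(3))
E
```

```text
230 100 109 [np.float64(679.9), np.float64(672.7)]
233 101 110 [np.float64(679.6), np.float64(672.5)]
236 101 110 [np.float64(680.1), np.float64(672.9)]
239 102 105 [np.float64(679.8), np.float64(676.9)]
242 103 105 [np.float64(679.6), np.float64(677.4)]
245 104 105 [np.float64(679.3), np.float64(677.9)]
248 104 107 [np.float64(679.8), np.float64(676.9)]
251 105 114 [np.float64(679.6), np.float64(672.3)]
254 106 114 [np.float64(679.4), np.float64(672.8)]
257 107 115 [np.float64(679.2), np.float64(672.6)]
260 107 116 [np.float64(679.7), np.float64(672.4)]
263 108 116 [np.float64(679.5), np.float64(672.9)]
26.95 [578.26703573  88.125857    74.89911119] [-10.2   1.3   4.6] [[ 0.2   -0.98  -0.006]
 [-0.98  -0.2   -0.002]
 [ 0.001  0.006 -1.   ]]
```

View pics/w9.png

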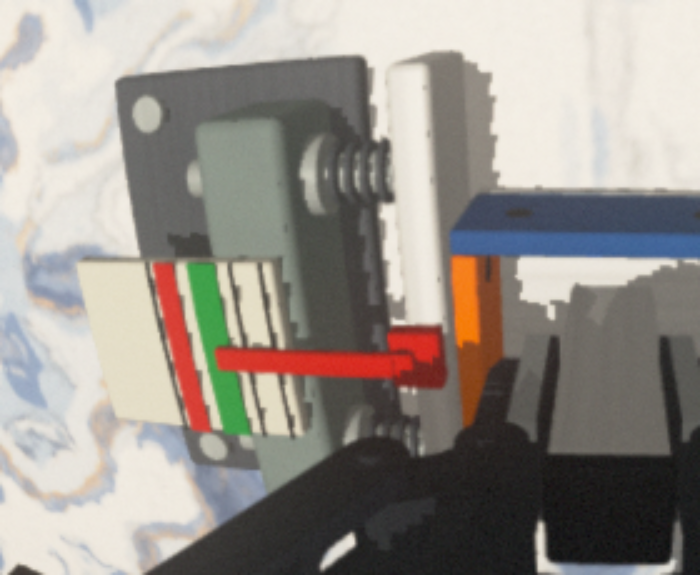

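The orange flange is flush and the pointer tip (217,357 in the crop) is mid-green, reading the same as before. The tool leans 0.3°, so I'll trim that and hold.

Request:
play_rows(series=[[0, 0, 0, 0.01, -0.05, 0], [0, 0, 0, 0, 0, 0], [0, 0, 0, 0, 0, 0], [0, 0, 0, 0, 0, 0], [0, 0, 0, 0, 0, 0], [0, 0, 0, 0, 0, 0], [0, 0, 0, 0, 0, 0], [0, 0, 0, 0, 0, 0], [0, 0, 0, 0, 0, 0], [0, 0, 0, 0, 0, 0], [0, 0, 0, 0, 0, 0], [0, 0, 0, 0, 0, 0], [0, 0, 0, 0, 0, 0], [0, 0, 0, 0, 0, 0], [0, 0, 0, 0, 0, 0], [0, 0, 0, 0, 0, 0], [0, 0, 0, 0, 0, 0], [0, 0, 0, 0, 0, 0], [0, 0, 0, 0, 0, 0], [0, 0, 0, 0, 0, 0]])

```text
clock: 28.62
position: [578.3, 88.1, 74.7]
ee_rot: [0.775, -0.633, 0.0, 0.001]
contact_force: [-8.9, 0.9, 3.2]
gripper_width: 21.7
grasp_force: 77.7
```

Request:
play_rows(series=[[0, 0, 0, 0, 0, 0], [0, 0, 0, 0, 0, 0], [0, 0, 0, 0, 0, 0], [0, 0, 0, 0, 0, 0], [0, 0, 0, 0, 0, 0], [0, 0, 0, 0, 0, 0], [0, 0, 0, 0, 0, 0], [0, 0, 0, 0, 0, 0], [0, 0, 0, 0, 0, 0], [0, 0, 0, 0, 0, 0]])

```text
clock: 29.45
position: [578.2, 88.1, 74.7]
ee_rot: [0.774, -0.633, -0.0, 0.001]
contact_force: [-8.4, 1.0, 4.3]
gripper_width: 21.5
grasp_force: 77.8
```

```bash
python3 - <<'E'
from h import *
w=get_image("wrist"); hsv=cv2.cvtColor(w["image"],cv2.COLOR_RGB2HSV)
gm=cv2.inRange(hsv,(50,120,60),(80,255,255))
for r in (236,242,245,254):
    g=np.where(gm[r,40:220])[0]+40; print(r,g.min(),g.max())
s=read_state();print(s["clock"],s["position"],s["contact_force"].round(1),R.from_quat(s["ee_rot"]).as_matrix()[:,2].round(4))
E
```

```text
236 102 111
242 103 105
245 104 105
254 106 115
29.5 [578.26121309  88.14839013  74.71705771] [-8.4  0.7  4.7] [-6.e-04 -8.e-04 -1.e+00]
```

Steady, upright, and the pointer is over green, so I'm handing the job in.

```bash
python3 -c "
from bench import *
print(job_done())"
```

```text
the job is handed in; nothing more can be done
None
```

I pressed the blue flange flush at mid-stop with the pointer over green and held it about 3 s, then turned the leg and handed in at 29.5 s with the orange flange gripped and pressed the same way; both flanges needed a second push after the foot began to tip on the desk, and I released and re-gripped the post twice.

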